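# Sort the desk bits back into their drawer trays

### The arm

A 6-joint arm with a two-finger parallel gripper is mounted at the origin on the work surface. World frame = base frame: x ahead of the robot, y to its left, z up, the work surface at z = 0. Lengths are in m, angles in rad, forces in N, time in s.
With the tool pointing down it reaches from about 0.25 to 0.725 m from the base axis. Payload 9.7 kg.
Tool frame: the origin (TCP) lies between the finger pads; the fingertips stand 11 mm ahead of it and the grasp point (between the pads) lies 8 mm behind it; z points along the fingers, y is the line along which they close (so a half turn about z gives the same grasp; the last joint's range is limited). The gripper opens to 85 mm and grips with 20 to 120 N. Pads are 22 mm wide; open, the fingers measure 114 mm over their backs; the gripper's body (76 mm by 85 mm) begins 54 mm behind the grasp point. The pads swing forward as they close: fully open they stand 13 mm farther back than shut.
Start: joints at [-1.234, 0.087, 0.176, 1.66, 0, 1.571], TCP at [0.182, -0.519, 0.21] pointing down, gripper open.
Joint ranges: [-3.13, 3.13], [-0.85, 1.81], [-1.15, 1.24], [-2.2, 2.28], [-1.44, 1.52], [-3.14, 3.14]. Speed limits (rad/s): [2.22, 2.22, 2.57, 3.14, 3.14, 3.14].

### API

Orientations are given as a 3x3 rotation matrix whose columns are the frame's x, y, z axes.
In Python, from rig import robot gives the robot as it stands.
- The arm moves only by the shell command python3 -m inch 'ROWS' [OPENING]. ROWS is JSON, a list of rows, each a list of 4 numbers: the shift along the tool's x, y, z in units of 50 mm (1.0 is 50 mm), then the turn about the tool's z in units of 6 degrees (1.0 is 6 degrees). In form: [[x, y, z, spin], ...]. A call has 1 to 8 rows; each row shifts and turns the commanded pose from where the row before left it, along the tool's axes as they then stand; what a row does not reach is not made up. A row lasts 1/8 s, in which the tool goes at most 62.5 mm and 10.7 degrees, less where a joint would pass 70% of its speed; a pose out of reach is approached as far as the arm can. A call is refused whole if a number of a shift passes 1 or a number of a turn 1, either way. A call with a gripper value outside its range is refused whole. OPENING is the finger opening in mm, from 0 to 85.4, set as the call begins (- or left out, the last holds). The fingers move at their own pace and stop on an object; the grip force is fixed at half the most. Time passes only in rows, so rows that do not move let the fingers close. It gives the time, the measured TCP pose, the force, the opening and the grip force at its end, in the units of the state.
- robot.observe(): the state, without advancing time (a new reading comes with each control period).
- robot.snapshot(name): name is "side" or "top" or "wrist"; returns a dict with "color" (480x640x3 uint8, red, green, blue), "fx", "fy", "cx", "cy" (pixels), "world_from_camera" (4x4, takes a point from camera to world coordinates); the wrist camera has in their place "hand_eye" (4x4, takes a point from camera to tool coordinates, whose origin is the TCP and whose axes are the flange's). Camera axes: x right, y down, z forward; pixel columns grow to the right and rows downward; lengths in m; the calibration is good to about 2 mm. A picture is of the moment at which its call begins: read the wrist's pose just before it. There is no depth.
- robot.job_done(): hands the job in; it is judged then, once.
Trained networks look in a picture, given as the dict that the camera call returned (one of the last four; its "shot" number tells which), for a name from the list of things; names that differ only in an ending like _2 or _b are one class to them, and where a whole thing is asked for, a point or a joint stands for the part that bears it (a point fixed in the world has none). Each returns a list of dicts, best first, with "confidence" (0 to 1); they miss things now and then, are a little off and sometimes report something else, mostly with a low value. They report only what shows in the picture. A call takes as long as a camera call. They do not tell look-alikes from the thing itself.
- robot.find_in(name, picture): "rect" ([centre column, centre row, width, height] in pixels, round what is visible of it).
- robot.trace(name, picture): "mask" (480x640 bool, what is visible of it) and "rect" ([centre column, centre row, width, height] in pixels, round what is visible of it).
The state is a dict: "clock": time; "joint_positions": joint angles; "qvel": joint speeds; "joint_torque": joint torques, N m; "tcp_pos": TCP position; "tool_rot": TCP orientation; "ft_force": force on the tool from outside, world axes, zero at the start; "ft_torque": the same for the moment, N m; "opening": opening from 0.0 (shut) to 1.0 (fully open); "grip_force": force on a finger pad.
Only numpy, scipy, OpenCV 4.12 (cv2) and the standard library are available. Lean on these libraries where they do the work, as an engineer would, in place of code of your own. Each camera call takes 0.05 s, during which the arm holds its last target. There are 200 camera calls.

### The job

Tidy the family desk: put each of the four loose things (two glue sticks, an eraser and a roll of tape) into the wooden tray that already holds one of its kind, whatever its colour. Stand the glue sticks upright and lay the eraser and the tape flat, each resting fully on its tray's floor, and do not push the ink bottle or the pencil sharpener about.

Things in the scene. Friction and masses are not known exactly. Their poses are not given: they have to be found in the camera images.
- glue_orange: Loose glue stick standing upright on the desk: white round barrel with an orange cap, 28 mm in diameter, 88 mm tall, about 35 g. Origin: centre of its underside; z up along its axis. Kind: glue stick.
- glue_green: Loose glue stick standing upright on the desk: white round barrel with a green cap, 28 mm in diameter, 88 mm tall, about 35 g. Origin: centre of its underside; z up along its axis. Kind: glue stick.
- eraser: Loose block eraser lying flat: white with a blue sleeve over one end, 60 (its x, long) x 25 (its y) x 20 mm high (z), about 35 g. Origin: centre of its underside; z up. Kind: eraser.
- tape: Loose yellow roll of tape lying flat: a ring 52 mm in outer diameter with a 32 mm hole, 24 mm high, about 40 g. Origin: centre of its underside; z up along its axis. Kind: tape.
- tray_glue: Fixed open tray of light wood, 100 (x) x 170 (y) mm outside; floor 4 mm thick, walls 4 mm thick and 12 mm high from the desk. Origin: centre of its underside, z up. Fixed in it, centred at x = 0, y = +50 mm: a standing white glue stick with a blue cap, 28 mm across, top 92 mm above the desk. Both loose glue sticks belong here. The floor from y = -80 to +15 mm is empty at the start.
- tray_eraser: Fixed open tray of light wood, 100 (x) x 170 (y) mm outside; floor 4 mm thick, walls 4 mm thick and 12 mm high from the desk. Origin: centre of its underside, z up. Fixed in it, centred at x = 0, y = +48 mm: a white eraser with a red sleeve, 60 mm long (along y), 25 mm wide, top 24 mm above the desk. The loose eraser belongs here. The floor from y = -80 to +15 mm is empty at the start.
- tray_tape: Fixed open tray of light wood, 100 (x) x 170 (y) mm outside; floor 4 mm thick, walls 4 mm thick and 12 mm high from the desk. Origin: centre of its underside, z up. Fixed in it, centred at x = 0, y = +50 mm: a grey roll of tape lying flat, 52 mm across, top 28 mm above the desk. The loose tape belongs here. The floor from y = -80 to +15 mm is empty at the start.
- ink_bottle: Bystander, leave it where it stands between the trays: loose small round blue ink bottle with a black cap, 36 mm across, 46 mm tall, 90 g. Origin: centre of its underside.
- sharpener: Bystander, leave it where it lies between the trays: loose metal pencil sharpener, a small block 26 (its x) x 18 x 16 mm high, 30 g. Origin: centre of its underside.
There are look-alikes about, which are no part of the job. Several things have the shape of the tape; the one meant has the colours described above.

How it is judged:
By the outcome, as a careful person would: the job done as asked, in the order asked, and still so for the second after the job is handed in, with the robot touching nothing.
It also fails if it takes over 122 s, if anything falls off the work surface, if the arm or the gripper's body presses on something with over 40 N, if the wrist force passes 120 N, or if a joint passes its speed limit or range.

## Working session

There is one attempt and no reset: what is moved stays moved. The work goes in short steps, Python scripts to look and compute and a shell command to move; the robot and the scene stay as the last step left them, time stands still between calls to the robot, and variables do not carry over. Pictures are saved under pics/ and viewed, at most 14 in all, crops included, and the job is handed in when it is done.

```bash
mkdir -p pics; ls
python3 - <<'E'
from rig import robot
import cv2
s=robot.observe();print(s['clock'],s['tcp_pos'],s['tool_rot'],s['opening'])
for n in("top","side"):
    p=robot.snapshot(n);cv2.imwrite(f"pics/{n}0.png",p['color'][:,:,::-1]);print(n,p['fx'],p['cx'],p['cy'],p['world_from_camera'])
    for k in("glue_orange","eraser","tape","tray_glue","tray_eraser","tray_tape","ink_bottle","sharpener"):
        print(k,[([round(float(v)) for v in d['rect']],round(d['confidence'],2)) for d in robot.find_in(k,p)])
E
```

```text
pics
0.0 [ 0.1816779  -0.51885343  0.20928576] [[ 9.43812383e-01  3.30481477e-01 -4.23041529e-04]
 [ 3.30481748e-01 -9.43811558e-01  1.24764894e-03]
 [ 1.30533803e-05 -1.31735402e-03 -9.99999132e-01]] 1.0010198952602323
top 576.1926304553713 320.56986350618484 237.63984167440336 [[ 0.08044272 -0.97689473  0.19800418  0.25461945]
 [-0.99675735 -0.07845287  0.01788686 -0.00167446]
 [-0.00193959 -0.19880099 -0.98003796  1.22082408]
 [ 0.          0.          0.          1.        ]]
glue_orange []
eraser [([187, 278, 23, 27], 0.91)]
tape [([326, 267, 22, 24], 0.85), ([262, 170, 16, 26], 0.83), ([231, 266, 30, 22], 0.74), ([282, 263, 27, 24], 0.68)]
tray_glue [([474, 230, 80, 59], 0.96)]
tray_eraser [([328, 180, 79, 49], 0.94)]
tray_tape [([179, 200, 88, 54], 0.59)]
ink_bottle [([407, 239, 23, 15], 0.64), ([371, 270, 17, 17], 0.16)]
sharpener [([260, 221, 17, 12], 0.51)]
side 459.2293518995111 322.8409484068451 239.4601347582815 [[-0.91001477 -0.28771273  0.29848702  0.26548546]
 [-0.41436938  0.60851053 -0.67676654  0.52960285]
 [ 0.01308186 -0.73955143 -0.67297292  0.55675926]
 [ 0.          0.          0.          1.        ]]
glue_orange [([432, 174, 22, 44], 0.78)]
eraser [([306, 423, 42, 58], 0.61)]
tape [([330, 298, 33, 35], 0.91), ([310, 354, 39, 46], 0.79), ([198, 286, 34, 36], 0.76), ([358, 263, 33, 29], 0.66)]
tray_glue [([358, 156, 75, 60], 0.84)]
tray_eraser [([250, 240, 88, 70], 0.87)]
tray_tape [([164, 408, 152, 145], 0.76)]
ink_bottle [([349, 190, 18, 25], 0.62)]
sharpener []
```

View pics/top0.png

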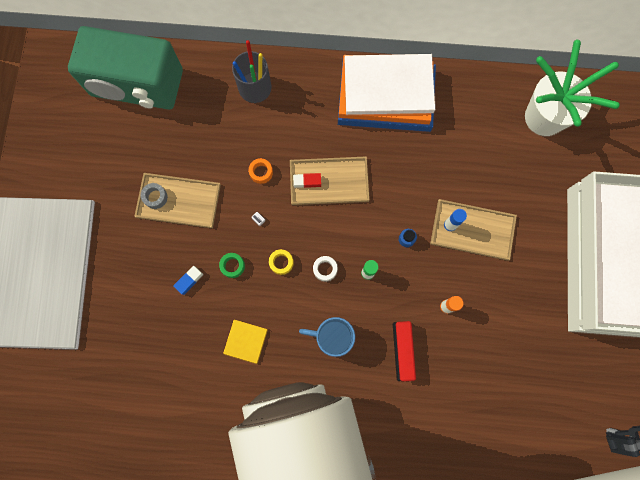

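View pics/side0.png

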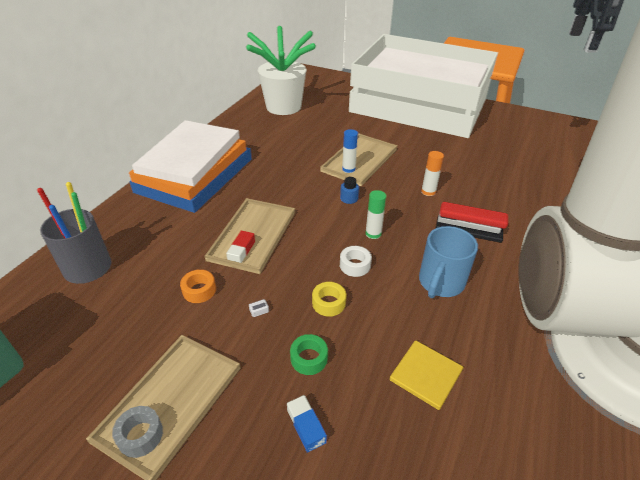

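Top view: loose glue sticks are at (371,269, green) and (453,304, orange), the eraser at (188,280) and the ink bottle at (408,237). The sharpener is at (258,218). Trays: glue (474,230), eraser (328,180), tape (179,200).

Possible mistakes for the tape: orange ring (260,170), green ring (231,265), white ring (325,268), the fixed grey roll (153,195) and the yellow pad (245,341). The tape I want is the yellow ring at (281,262) in top and (330,298) in side. For the glue sticks: the blue-capped fixed one (457,220). For the eraser: the fixed red-sleeved one (307,181).

```bash
cat > fit.py <<'E'
import numpy as np,cv2
from scipy.optimize import minimize
def proj(P,cam):
    T=np.linalg.inv(cam['world_from_camera']);q=P@T[:3,:3].T+T[:3,3]
    return np.c_[cam['fx']*q[:,0]/q[:,2]+cam['cx'],cam['fy']*q[:,1]/q[:,2]+cam['cy']]
def cyl(r,z0,z1):
    a=np.linspace(0,2*np.pi,40,endpoint=False);c=np.c_[r*np.cos(a),r*np.sin(a)]
    return np.r_[np.c_[c,0*a+z0],np.c_[c,0*a+z1]]
def box(l,w,z0,z1): return np.array([[x*l/2,y*w/2,z] for x in(-1,1) for y in(-1,1) for z in(z0,z1)])
def pose(M,v):
    c,s=np.cos(v[2]),np.sin(v[2]);return M@np.array([[c,-s,0],[s,c,0],[0,0,1]]).T+[v[0],v[1],0]
def loss(v,M,obs):
    L=0
    for cam,mask in obs:
        h=cv2.convexHull(proj(pose(M,v),cam).astype(np.float32))[:,0]
        im=np.zeros(mask.shape,np.uint8);cv2.fillPoly(im,[np.round(h*16-0).astype(np.int32)],255,cv2.LINE_AA,4)
        f=im/255.;L+=np.abs(f-mask).sum()/mask.sum()
    return L/len(obs)
def fit(M,obs,v0,yaw=True):
    best=None
    for y in (np.arange(0,np.pi,np.pi/8) if yaw else [0]):
        f=(lambda v:loss(v,M,obs)) if yaw else (lambda v:loss([v[0],v[1],0],M,obs))
        x0=[v0[0],v0[1],y] if yaw else list(v0)
        S=np.array([x0]+[np.array(x0)+np.eye(len(x0))[i]*(.02 if i<2 else .2) for i in range(len(x0))])
        r=minimize(f,x0,method='Nelder-Mead',options=dict(initial_simplex=S,xatol=1e-4,fatol=1e-4))
        if best is None or r.fun<best.fun:best=r
    return best.x,best.fun
def ray(px,cam,z):
    W=cam['world_from_camera'];d=W[:3,:3]@[(px[0]-cam['cx'])/cam['fx'],(px[1]-cam['cy'])/cam['fy'],1]
    return (W[:3,3]+d*(z-W[2,3])/d[2])[:2]
M=dict(glue_orange=cyl(.014,0,.088),glue_green=cyl(.014,0,.088),eraser=box(.06,.025,0,.02),tape=cyl(.026,0,.024),
 tray_glue=box(.1,.17,0,.012),tray_eraser=box(.1,.17,0,.012),tray_tape=box(.1,.17,0,.012),ink_bottle=cyl(.018,0,.046),sharpener=box(.026,.018,0,.016))
E
python3 - <<'E'
from rig import robot
from fit import *
px=dict(glue_orange=((453,304),(432,174)),glue_green=((371,269),(376,214)),eraser=((188,280),(306,423)),tape=((281,262),(330,298)),
tray_glue=((474,230),(358,156)),tray_eraser=((330,180),(250,236)),tray_tape=((179,200),(164,408)),ink_bottle=((408,237),(349,190)),sharpener=((258,218),(259,308)))
cams={n:robot.snapshot(n) for n in("top","side")}
a,b=cams['top']['color'],cams['side']['color']
cv2.imwrite('pics/crop.png',cv2.resize(np.vstack([a[215:315,150:350],b[250:350,250:450]])[:,:,::-1],None,fx=3,fy=3)[:600])
for k in px:
    obs=[]
    for n,p in zip(cams,px[k]):
        c=cams[n];best=None
        for d in robot.trace(k,c):
            r=d['rect']
            if np.hypot(r[0]-p[0],r[1]-p[1])<12:best=d;break
        if best is None: print(k,n,'missing');continue
        m=best['mask'].astype(np.uint8)
        cs,_=cv2.findContours(m,cv2.RETR_EXTERNAL,2);m=m*0
        if 'tray' in k: cv2.fillPoly(m,[cv2.convexHull(np.vstack(cs))],1) if 'glue'!=k[5:] else cv2.drawContours(m,cs,-1,1,-1)
        else: cv2.drawContours(m,cs,-1,1,-1)
        obs.append((c,m))
    if not obs: print(k,'no',ray(px[k][0],cams['top'],.01));continue
    yaw=k in('eraser','sharpener') or 'tray' in k
    v0=ray(px[k][0],cams['top'],.03 if 'glue_' in k else .01)
    for o in ([obs] if len(obs)<2 else [obs,obs[:1],obs[1:]]):
        print(k,len(o),*[np.round(x,4) for x in fit(M[k],o,v0,yaw)])
E
```

```text
glue_orange 2 [ 0.3771 -0.2548] 0.1462
glue_orange 1 [ 0.376  -0.2546] 0.0776
glue_orange 1 [ 0.3789 -0.2559] 0.1359
glue_green 2 [ 0.4342 -0.0844] 0.158
glue_green 1 [ 0.433  -0.0847] 0.0651
glue_green 1 [ 0.4365 -0.085 ] 0.1697
eraser 2 [0.3878 0.2935 2.4575] 0.1952
eraser 1 [0.3859 0.2906 2.3912] 0.2187
eraser 1 [ 0.3891  0.2928 -0.6908] 0.1066
tape 2 [0.4421 0.1016] 0.1378
tape 1 [0.441  0.1013] 0.1313
tape 1 [0.4442 0.1002] 0.1311
tray_glue 2 [ 0.5481 -0.3068 -0.0925] 0.1108
tray_glue 1 [ 0.5458 -0.3058  3.0253] 0.0617
tray_glue 1 [ 0.5502 -0.3061  3.0535] 0.1284
tray_eraser 2 [0.6323 0.0142 0.1075] 0.0365
tray_eraser 1 [0.631  0.0138 0.1252] 0.0316
tray_eraser 1 [0.6333 0.0134 0.1231] 0.0277
tray_tape 2 [ 0.561   0.339  -0.0468] 0.0338
tray_tape 1 [0.5587 0.338  3.0841] 0.0272
tray_tape 1 [0.5618 0.3398 3.0861] 0.0125
ink_bottle 2 [ 0.5159 -0.1638] 0.3836
ink_bottle 1 [ 0.5104 -0.1644] 0.3738
ink_bottle 1 [ 0.5172 -0.1649] 0.3391
sharpener 2 [0.5328 0.1602 0.8712] 0.3745
sharpener 1 [0.5307 0.1593 0.9027] 0.2768
sharpener 1 [0.5337 0.1617 0.5985] 0.3902
```

View pics/crop.png

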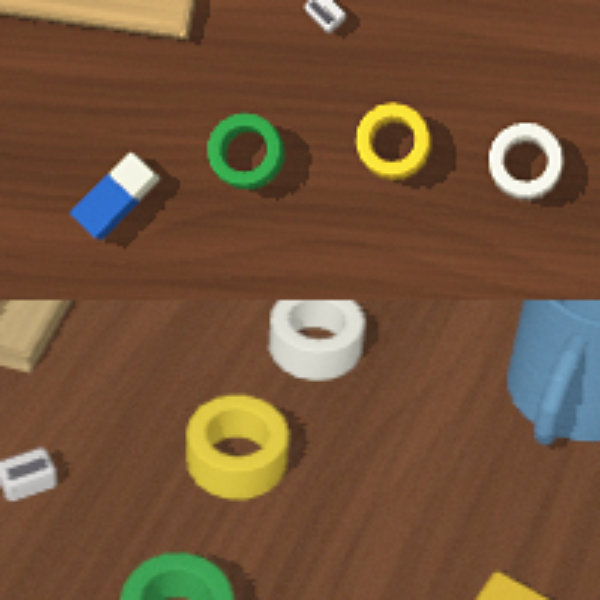

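The crop confirms the yellow ring (crop 393,140), next to the green ring on its left and the white one on its right. The fits from the two views agree to about 2 mm. I'll start with the orange glue stick: turn to yaw 90°, so that tool x = +y, tool y = +x and z points down.

```bash
cat > go.py <<'E'
import sys,numpy as np
from rig import robot
x,y,z,yaw=map(float,sys.argv[1:5]);s=robot.observe();R=np.array(s['tool_rot']);p=np.array(s['tcp_pos'])
cur=np.degrees(np.arctan2(R[1,0],R[0,0]));a=np.radians(yaw)
d=np.array([x,y,z])-p;n=np.array([np.cos(a),np.sin(a)]);m=np.array([np.sin(a),-np.cos(a)])
print('t',round(s['clock'],2),'p',p.round(4),'yaw',cur.round(1),'spin',round(-(yaw-cur)/6,2),'then shift',np.round([d[:2]@n/.05,d[:2]@m/.05,-d[2]/.05],2),'j',np.round(s['joint_positions'],2),'open',round(s['opening'],2))
E
python3 -m inch '[[0,0,0,-1],[0,0,0,-1],[0,0,0,-1],[0,0,0,-1],[0,0,0,-1],[0,0,0,-1]]'
python3 -m inch '[[0,0,0,-1],[0,0,0,-1],[0,0,0,-1],[0,0,0,-1],[0,0,0,-1],[0,0,0,-0.8]]'
python3 go.py 0.377 -0.255 0.21 90
```

```text
clock: 2.65
tcp_pos: [0.1817, -0.5191, 0.21]
tool_rot: [[0.567, 0.824, -0.0], [0.824, -0.567, 0.0], [-0.0, -0.0, -1.0]]
ft_force: [-0.3, 0.8, 0.1]
opening: 1.004
grip_force: 0.0
clock: 3.4
tcp_pos: [0.1817, -0.5191, 0.21]
tool_rot: [[-0.005, 1.0, -0.0], [1.0, 0.005, -0.0], [-0.0, -0.0, -1.0]]
ft_force: [-0.3, -0.6, 0.2]
opening: 0.999
grip_force: 0.0
t 3.4 p [ 0.1817 -0.5191  0.21  ] yaw 90.3 spin 0.05 then shift [5.28 3.91 0.  ] j [-1.23  0.09  0.18  1.66 -0.    0.33] open 1.0
```

```bash
python3 -m inch '[[0.88,0.65,0,0],[0.88,0.65,0,0],[0.88,0.65,0,0],[0.88,0.65,0,0],[0.88,0.65,0,0],[0.88,0.65,0,0],[0,0,0,0]]' | head -2
python3 go.py 0.377 -0.255 0.05 90
```

```text
clock: 4.28
tcp_pos: [0.3779, -0.2522, 0.2102]
t 4.28 p [ 0.3779 -0.2522  0.2102] yaw 90.4 spin 0.06 then shift [-0.06 -0.02  3.2 ] j [-0.59 -0.14 -0.05  1.66  0.    0.98] open 1.0
```

```bash
python3 -m inch '[[-0.06,0,0.8,0],[0,0,0.8,0],[0,0,0.8,0],[0,0,0.8,0],[0,0,0,0]]' | head -2
python3 -m inch '[[0,0,0,0],[0,0,0,0],[0,0,0,0],[0,0,0,0],[0,0,0,0],[0,0,0,0]]' 0
python3 -m inch '[[0,0,-0.5,0],[0,0,-0.8,0],[0,0,-0.8,0],[0,0,-0.8,0],[0,0,-0.3,0],[0,0,0,0]]'
python3 go.py 0.542 -0.362 0.21 90; mkdir -p pics
python3 - <<'E'
from rig import robot
import cv2
cv2.imwrite('pics/w1.png',robot.snapshot('side')['color'][:,:,::-1])
E
```

```text
clock: 4.9
tcp_pos: [0.3743, -0.2573, 0.0476]
clock: 5.65
tcp_pos: [0.3769, -0.2582, 0.0513]
tool_rot: [[-0.002, 1.0, 0.002], [1.0, 0.002, -0.001], [-0.001, 0.002, -1.0]]
ft_force: [-1.8, 0.6, 6.2]
opening: 0.301
grip_force: 58.7
clock: 6.4
tcp_pos: [0.3767, -0.258, 0.2103]
tool_rot: [[-0.002, 1.0, 0.001], [1.0, 0.002, -0.001], [-0.001, 0.001, -1.0]]
ft_force: [-1.3, 1.0, -0.8]
opening: 0.302
grip_force: 59.0
t 6.4 p [ 0.3767 -0.258   0.2103] yaw 90.1 spin 0.02 then shift [-2.08  3.31  0.01] j [-0.6  -0.14 -0.04  1.66 -0.    0.97] open 0.3
```

View pics/w1.png

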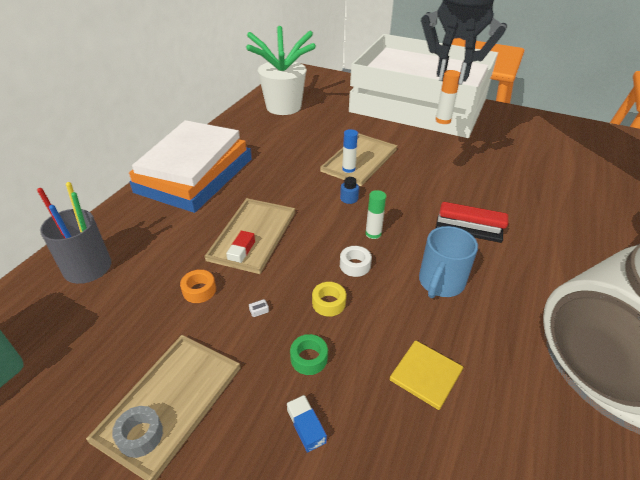

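The orange stick is held upright in the fingers (448,98), and nothing else has moved. Next is the far end of the glue tray.

```bash
python3 -m inch '[[-0.42,0.66,0,0],[-0.42,0.66,0,0],[-0.42,0.66,0,0],[-0.42,0.66,0,0],[-0.42,0.66,0,0],[0,0,0,0],[0,0,0,0]]' | head -2
python3 go.py 0.541 -0.363 0.057 90
```

```text
clock: 7.32
tcp_pos: [0.5409, -0.3621, 0.2083]
t 7.33 p [ 0.5409 -0.3621  0.2083] yaw 90.1 spin 0.02 then shift [-0.02  0.    3.03] j [-0.59  0.35  0.48  1.7  -0.    0.98] open 0.3
```

```bash
python3 -m inch '[[0,0,0.8,0],[0,0,0.8,0],[0,0,0.8,0],[0,0,0.4,0],[0,0,0.15,0],[0,0,0,0],[0,0,0,0]]' | sed -n 1,4p
python3 go.py 0.541 -0.363 0.056 90
```

```text
clock: 8.2
tcp_pos: [0.5419, -0.3627, 0.064]
tool_rot: [[-0.002, 1.0, 0.002], [1.0, 0.002, -0.001], [-0.001, 0.002, -1.0]]
ft_force: [0.2, -0.7, 0.2]
t 8.2 p [ 0.5419 -0.3627  0.064 ] yaw 90.1 spin 0.02 then shift [-0.01 -0.02  0.16] j [-0.59  0.32  0.17  1.41  0.    0.98] open 0.3
```

```bash
python3 -m inch '[[0,0,0.08,0],[0,0,0.06,0],[0,0,0,0],[0,0,0,0]]' | sed -n 1,4p
python3 -m inch '[[0,0,0.03,0],[0,0,0,0]]' | sed -n 1,4p
```

```text
clock: 8.7
tcp_pos: [0.5416, -0.3625, 0.0555]
tool_rot: [[-0.002, 1.0, 0.0], [1.0, 0.002, -0.0], [-0.0, 0.0, -1.0]]
ft_force: [-0.2, -0.0, 0.9]
clock: 8.95
tcp_pos: [0.5417, -0.3628, 0.0554]
tool_rot: [[-0.002, 1.0, 0.001], [1.0, 0.002, -0.001], [-0.001, 0.001, -1.0]]
ft_force: [-2.9, -0.1, 9.0]
```

Contact with the floor (9 N). Release, rise and go to the green stick.

```bash
python3 -m inch '[[0,0,0,0],[0,0,0,0],[0,0,0,0],[0,0,0,0]]' 60 | tail -2
python3 -m inch '[[0,0,-0.6,0],[0,0,-0.8,0],[0,0,-0.8,0],[0,0,-0.8,0],[0,0,0,0]]' 70 | sed -n 1,2p
python3 go.py 0.4345 -0.085 0.21 90
```

```text
opening: 0.703
grip_force: 0.0
clock: 10.07
tcp_pos: [0.5425, -0.3632, 0.2078]
t 10.07 p [ 0.5425 -0.3632  0.2078] yaw 90.1 spin 0.02 then shift [ 5.56 -2.16 -0.04] j [-0.59  0.34  0.47  1.69  0.    0.98] open 0.82
```

```bash
python3 -m inch '[[0.93,-0.36,0,0],[0.93,-0.36,0,0],[0.93,-0.36,0,0],[0.93,-0.36,0,0],[0.93,-0.36,0,0],[0.93,-0.36,0,0],[0,0,0,0]]' | head -2
python3 go.py 0.4345 -0.085 0.05 90
```

```text
clock: 10.95
tcp_pos: [0.4319, -0.0815, 0.2037]
t 10.95 p [ 0.4319 -0.0815  0.2037] yaw 90.3 spin 0.05 then shift [-0.07  0.05  3.07] j [-0.19 -0.18 -0.09  1.66  0.    1.38] open 0.82
```

```bash
python3 -m inch '[[0,0,0.8,0],[0,0,0.8,0],[0,0,0.8,0],[0,0,0,0]]' | head -2
python3 go.py 0.4345 -0.085 0.05 90
```

```text
clock: 11.45
tcp_pos: [0.431, -0.0838, 0.0808]
t 11.45 p [ 0.431  -0.0838  0.0808] yaw 90.1 spin 0.01 then shift [-0.02  0.07  0.62] j [-0.19 -0.18 -0.33  1.43 -0.    1.38] open 0.82
```

```bash
python3 -m inch '[[0,0.05,0.5,0],[0,0,0.1,0],[0,0,0,0]]' | head -2
python3 -m inch '[[0,0,0,0],[0,0,0,0],[0,0,0,0],[0,0,0,0],[0,0,0,0]]' 0 |grep -v rot
python3 -m inch '[[0,0,-0.5,0],[0,0,-0.8,0],[0,0,-0.8,0],[0,0,-0.8,0],[0,0,-0.3,0],[0,0,0,0]]'|tail -2
python3 go.py 0.546 -0.3155 0.21 90
```

```text
clock: 11.82
tcp_pos: [0.4359, -0.0839, 0.055]
clock: 12.45
tcp_pos: [0.4359, -0.0838, 0.0549]
ft_force: [-0.9, -1.2, 5.0]
opening: 0.293
grip_force: 58.6
opening: 0.29
grip_force: 59.0
t 13.2 p [ 0.4359 -0.0837  0.2142] yaw 90.1 spin 0.02 then shift [-4.64  2.2   0.08] j [-0.19 -0.16 -0.06  1.68 -0.    1.38] open 0.29
```

```bash
python3 -m inch '[[-0.77,0.37,0,0],[-0.77,0.37,0,0],[-0.77,0.37,0,0],[-0.77,0.37,0,0],[-0.77,0.36,0,0],[-0.77,0.36,0,0],[0,0,0,0],[0,0,0,0]]' | head -2
python3 go.py 0.546 -0.3155 0.061 90
```

```text
clock: 14.2
tcp_pos: [0.5454, -0.314, 0.2123]
t 14.2 p [ 0.5454 -0.314   0.2123] yaw 90.1 spin 0.01 then shift [-0.03  0.01  3.03] j [-0.52  0.29  0.42  1.7   0.    1.05] open 0.3
```

```bash
python3 -m inch '[[0,0,0.8,0],[0,0,0.8,0],[0,0,0.8,0],[0,0,0.4,0],[0,0,0.1,0],[0,0,0,0],[0,0,0,0]]' | sed -n '1,2p;4p'
python3 go.py 0.546 -0.3155 0.0585 90
python3 - <<'E'
from rig import robot
import cv2
a=robot.snapshot('side')['color'][60:240,260:480];b=robot.snapshot('top')['color'][170:350,400:620]
import numpy as np
cv2.imwrite('pics/p1.png',cv2.resize(np.hstack([a,b])[:,:,::-1],None,fx=1.8,fy=1.8))
E
```

```text
clock: 15.08
tcp_pos: [0.5465, -0.3146, 0.0705]
ft_force: [0.8, 0.4, -0.5]
t 15.07 p [ 0.5465 -0.3146  0.0705] yaw 90.1 spin 0.02 then shift [-0.02 -0.01  0.24] j [-0.52  0.27  0.11  1.41  0.    1.05] open 0.3
```

View pics/p1.png

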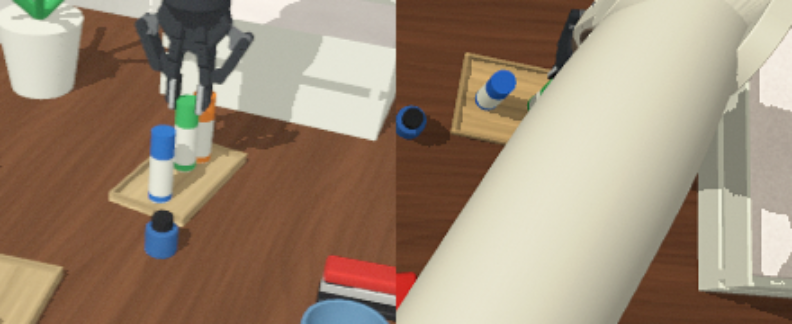

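The side view shows green over the tray, between the blue stick (crop 160,160) and the orange one (205,130), which stands upright. Lower it the rest of the way.

```bash
python3 -m inch '[[0,0,0.1,0],[0,0,0.1,0],[0,0,0.03,0],[0,0,0,0],[0,0,0,0]]' | sed -n '1,2p;4p'
python3 -m inch '[[0,0,0.03,0],[0,0,0,0]]' | sed -n '1,2p;4p'
```

```text
clock: 15.8
tcp_pos: [0.5461, -0.315, 0.059]
ft_force: [-2.1, 1.2, 10.3]
clock: 16.05
tcp_pos: [0.5464, -0.3153, 0.0589]
ft_force: [-4.6, 0.8, 18.4]
```

```bash
python3 -m inch '[[0,0,-0.03,0],[0,0,0,0],[0,0,0,0],[0,0,0,0]]' 60 | tail -2
python3 -m inch '[[0,0,-0.6,0],[0,0,-0.8,0],[0,0,-0.8,0],[0,0,-0.8,0],[0,0,0,0]]' 75 | sed -n 1,2p
python3 go.py 0.443 0.101 0.21 90
```

```text
opening: 0.702
grip_force: 0.0
clock: 17.18
tcp_pos: [0.547, -0.3151, 0.211]
t 17.18 p [ 0.547  -0.3151  0.211 ] yaw 90.1 spin 0.02 then shift [ 8.32 -2.08  0.02] j [-0.52  0.29  0.41  1.69  0.    1.05] open 0.88
```

```bash
python3 -m inch '[[1,-0.26,0,0],[1,-0.26,0,0],[1,-0.26,0,0],[1,-0.26,0,0],[1,-0.26,0,0],[1,-0.26,0,0],[1,-0.26,0,0],[1,-0.26,0,0]]' | head -2
python3 -m inch '[[0.32,0,0,0],[0,0,0,0],[0,0,0,0]]' | head -2
python3 go.py 0.443 0.101 0.022 90;python3 - <<'E'
from rig import robot
import cv2
a=robot.snapshot('side')['color'];p=robot.snapshot('wrist')
import numpy as np
print(p['hand_eye'].round(3),p['fx'],p['cx'],p['cy'])
cv2.imwrite('pics/p2.png',np.hstack([cv2.resize(v,None,fx=.625,fy=.625) for v in (a,p['color'])])[:,:,::-1])
E
```

```text
clock: 18.18
tcp_pos: [0.4403, 0.0868, 0.2064]
clock: 18.55
tcp_pos: [0.4414, 0.1005, 0.207]
t 18.55 p [0.4414 0.1005 0.207 ] yaw 90.1 spin 0.01 then shift [0.01 0.03 3.7 ] j [ 0.22 -0.14 -0.06  1.66 -0.    1.79] open 0.88
[[-0.    -0.963 -0.271  0.069]
 [ 1.    -0.    -0.001  0.   ]
 [ 0.001 -0.271  0.963 -0.164]
 [ 0.     0.     0.     1.   ]] 344.803592121748 322.8984544932062 236.80361238782916
```

View pics/p2.png

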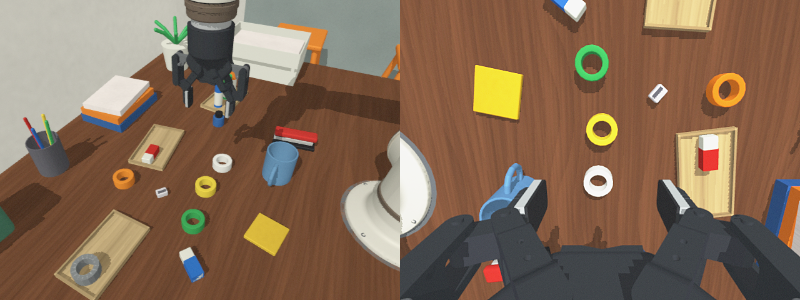

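In the wrist half the yellow ring is at (602,129), directly under the tool (under 3 mm off), with the white ring at (598,181) and green at (591,62). The fingers close clear of both.

```bash
python3 -m inch '[[0,0,0.8,0],[0,0,0.8,0],[0,0,0.8,0],[0,0,0.6,0],[0,0,0.4,0],[0,0,0,0],[0,0,0,0]]' | head -2
python3 go.py 0.443 0.102 0.022 90
```

```text
clock: 19.52
tcp_pos: [0.4418, 0.101, 0.0384]
t 19.52 p [0.4418 0.101  0.0384] yaw 90.0 spin 0.01 then shift [0.02 0.02 0.33] j [ 0.22 -0.14 -0.38  1.33 -0.    1.79] open 0.88
```

```bash
python3 -m inch '[[0,0.02,0.2,0],[0,0,0.13,0],[0,0,0,0]]' | head -2
python3 -m inch '[[0,0,0,0],[0,0,0,0],[0,0,0,0],[0,0,0,0],[0,0,0,0]]' 0 |grep -v rot
python3 -m inch '[[0,0,-0.4,0],[0,0,-0.8,0],[0,0,-0.8,0],[0,0,-0.4,0],[0,0,0,0],[0,0,0,0]]'|tail -2
python3 go.py 0.558 0.307 0.15 90
```

```text
clock: 19.9
tcp_pos: [0.4418, 0.1013, 0.0204]
clock: 20.52
tcp_pos: [0.4422, 0.1013, 0.021]
ft_force: [0.1, -0.4, -0.8]
opening: -0.002
grip_force: 0.0
opening: -0.001
grip_force: 0.0
t 21.27 p [0.4418 0.1013 0.1399] yaw 90.1 spin 0.02 then shift [ 4.11  2.32 -0.2 ] j [ 0.23 -0.16 -0.2   1.53  0.    1.79] open -0.0
```

The grasp came up empty, so I'll look.

Run:
```python
from rig import robot
import cv2
a=robot.snapshot('side')['color'];p=robot.snapshot('wrist')
import numpy as np
cv2.imwrite('pics/p3.png',np.hstack([cv2.resize(v,None,fx=.625,fy=.625) for v in (a,p['color'])])[:,:,::-1])
```

```text
(no output)
```

View pics/p3.png

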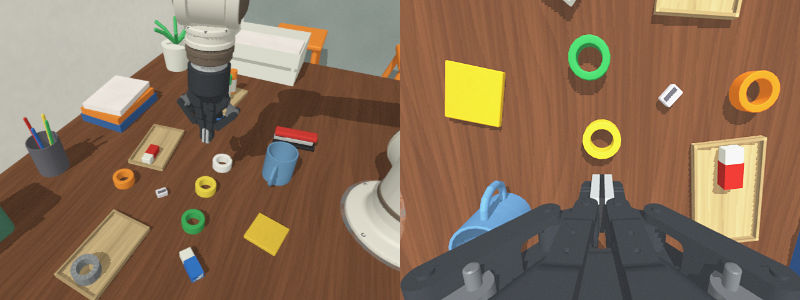

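The yellow ring is still in place at (205,186) in the side half and (602,139) in the wrist half. The pads sit too high when open and slipped over its top. I'll reopen and go about 8 mm lower.

```bash
python3 -m inch '[[0,0,0,0],[0,0,0,0],[0,0,0,0],[0,0,0,0],[0,0,0,0]]' 75 |tail -2
python3 -m inch '[[0,0,0.8,0],[0,0,0.8,0],[0,0,0.6,0],[0,0,0.2,0],[0,0,0.1,0],[0,0,0,0],[0,0,0,0]]' | grep -v rot
python3 go.py 0.442 0.102 0.012 90
```

```text
opening: 0.88
grip_force: 0.0
clock: 22.88
tcp_pos: [0.4429, 0.1015, 0.017]
ft_force: [0.1, 0.3, 0.7]
opening: 0.877
grip_force: 0.0
t 22.88 p [0.4429 0.1015 0.017 ] yaw 90.1 spin 0.02 then shift [ 0.01 -0.02  0.1 ] j [ 0.23 -0.13 -0.41  1.29  0.    1.79] open 0.88
```

```bash
python3 -m inch '[[0,0,0.1,0],[0,0,0,0]]' | sed -n '2p;4p'
python3 -m inch '[[0,0,0,0],[0,0,0,0],[0,0,0,0],[0,0,0,0],[0,0,0,0]]' 0 |grep -v rot
```

```text
tcp_pos: [0.4421, 0.1013, 0.0108]
ft_force: [0.3, 0.1, 0.5]
clock: 23.75
tcp_pos: [0.4422, 0.1014, 0.011]
ft_force: [0.6, -0.8, -0.3]
opening: -0.001
grip_force: 0.0
```

Run:
```python
from rig import robot
import cv2
a=robot.snapshot('side')['color'];p=robot.snapshot('wrist')['color']
import numpy as np
cv2.imwrite('pics/p4.png',np.hstack([cv2.resize(a[200:380,220:440],None,fx=1.8,fy=1.8),cv2.resize(p,(400,324))])[:,:,::-1])
```

```text
(no output)
```

View pics/p4.png

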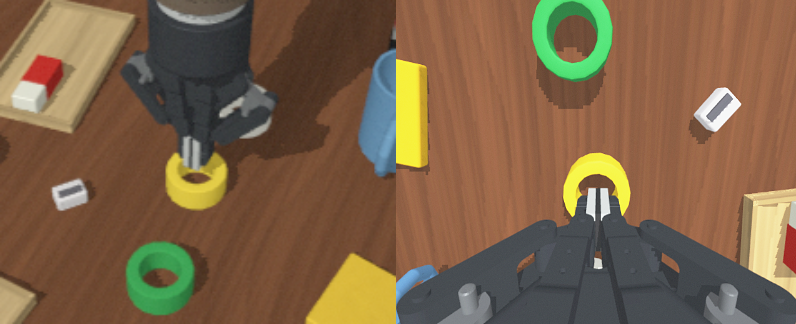

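The shut fingertips sit inside the ring's hole (wrist half 597,190) and the ring hasn't moved, so the pads slid over its top. I'll retry, closing in small steps and watching the readings.

```bash
python3 -m inch '[[0,0,-0.5,0],[0,0,-0.5,0],[0,0,0,0]]' |sed -n 2p
python3 -m inch '[[0,0,0,0],[0,0,0,0],[0,0,0,0],[0,0,0,0],[0,0,0,0]]' 70 |tail -2
python3 -m inch '[[0,0,0.5,0],[0,0,0.5,0],[0,0,0,0],[0,0,0,0]]' | sed -n '2p;4p'
python3 -m inch '[[0,0,0,0],[0,0,0,0],[0,0,0,0]]' 56 |tail -3
python3 -m inch '[[0,0,0,0],[0,0,0,0],[0,0,0,0]]' 51 |tail -3
python3 -m inch '[[0,0,0,0],[0,0,0,0],[0,0,0,0]]' 48 |tail -3
python3 - <<'E'
from rig import robot
import cv2
a=robot.snapshot('side')['color'];p=robot.snapshot('wrist')['color']
import numpy as np
cv2.imwrite('pics/p5.png',np.hstack([cv2.resize(a[230:350,270:390],None,fx=3,fy=3),cv2.resize(p,(400,360))])[:,:,::-1])
E
```

```text
tcp_pos: [0.4434, 0.1016, 0.0627]
opening: 0.818
grip_force: 0.0
tcp_pos: [0.4426, 0.1014, 0.0119]
ft_force: [-0.1, 0.3, 1.3]
ft_force: [-0.6, 0.3, 0.3]
opening: 0.657
grip_force: 0.0
ft_force: [0.4, 0.1, -0.4]
opening: 0.594
grip_force: 0.0
ft_force: [-0.6, 0.5, -0.1]
opening: 0.567
grip_force: 0.0
```

View pics/p5.png

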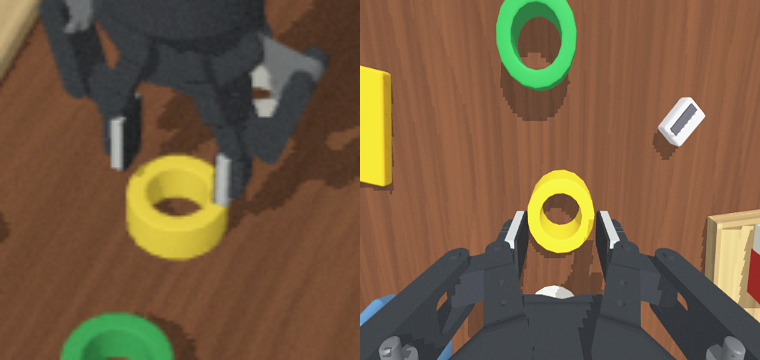

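At a 48 mm opening the pads still hang above the ring (tips at 118,168 and 225,200, ring top centre at 177,195), so the real tips are higher than I assumed. I'll open a little and lower in small steps, watching the force.

```bash
python3 -m inch '[[0,0,-0.2,0],[0,0,0,0],[0,0,0,0],[0,0,0,0]]' 62 |tail -2
python3 -m inch '[[0,0,0.2,0],[0,0,0.1,0],[0,0,0,0],[0,0,0,0]]' | sed -n '2p;4p'
python3 -m inch '[[0,0,0.1,0],[0,0,0,0],[0,0,0,0]]' | sed -n '2p;4p'
python3 -m inch '[[0,0,0.1,0],[0,0,0,0],[0,0,0,0]]' | sed -n '2p;4p'
```

```text
opening: 0.728
grip_force: 0.0
tcp_pos: [0.4422, 0.1013, 0.006]
ft_force: [0.1, 0.1, 0.3]
tcp_pos: [0.4422, 0.1013, 0.001]
ft_force: [-0.6, -0.0, 0.6]
tcp_pos: [0.4422, 0.1013, -0.004]
ft_force: [-0.1, -0.4, -0.7]
```

```bash
python3 -m inch '[[0,0,0,0],[0,0,0,0],[0,0,0,0]]' 50 |tail -3
python3 - <<'E'
from rig import robot
import cv2
from fit import proj
s=robot.observe()
import numpy as np
a=robot.snapshot('side');p=np.array(s['tcp_pos'])
print(proj(np.array([p,p+[0.03,0,0],p-[.03,0,0]]),a).round(0))
a=a['color']
cv2.imwrite('pics/p6.png',cv2.resize(a[220:340,250:400],None,fx=4,fy=4)[:,:,::-1])
E
```

```text
ft_force: [-1.9, -0.8, 6.2]
opening: 0.587
grip_force: 15.2
[[329. 305.]
 [311. 299.]
 [346. 312.]]
```

View pics/p6.png

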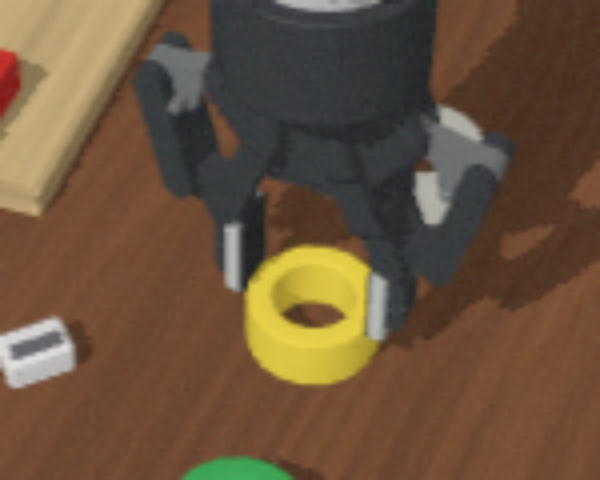

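Now the pads touch the ring at 50 mm (15 N), but only near its top. I'll open, go 6 mm lower and close to a limited target, so a slip can't drive the tips into the desk.

```bash
python3 -m inch '[[0,0,0,0],[0,0,0,0],[0,0,0,0]]' 62 |tail -1
python3 -m inch '[[0,0,0.06,0],[0,0,0,0],[0,0,0,0]]' | sed -n '2p;4p'
python3 -m inch '[[0,0,0.06,0],[0,0,0,0],[0,0,0,0]]' | sed -n '2p;4p'
python3 -m inch '[[0,0,0,0],[0,0,0,0],[0,0,0,0]]' 45 |grep -v rot
```

```text
grip_force: 0.0
tcp_pos: [0.4422, 0.1013, -0.0071]
ft_force: [-0.9, 0.1, 0.7]
tcp_pos: [0.4422, 0.1013, -0.01]
ft_force: [-0.5, 0.4, -0.5]
clock: 30.25
tcp_pos: [0.4425, 0.1014, -0.0092]
ft_force: [-2.1, 0.1, 7.0]
opening: 0.574
grip_force: 61.3
```

Gripped with 61 N. Lift, and turn to yaw 177° so the fingers open along the tray's length.

```bash
python3 -m inch '[[0,0,-0.3,0],[0,0,-0.6,0],[0,0,-0.8,0],[0,0,-0.8,0],[0,0,-0.5,-1],[0,0,-0.2,-1],[0,0,0,-1],[0,0,0,-1]]' |grep -v rot
python3 -m inch '[[0,0,0,-1],[0,0,0,-1],[0,0,0,-1],[0,0,0,-1],[0,0,0,-1],[0,0,0,-1],[0,0,0,-1],[0,0,0,-1]]' |tail -2
python3 -m inch '[[0,0,0,-1],[0,0,0,-1],[0,0,0,-0.5],[0,0,0,0]]' |tail -2
python3 go.py 0.5584 0.309 0.15 177
```

```text
clock: 31.25
tcp_pos: [0.4423, 0.1014, 0.1511]
ft_force: [0.1, -0.6, -1.0]
opening: 0.573
grip_force: 62.1
opening: 0.574
grip_force: 62.1
opening: 0.573
grip_force: 62.1
t 32.75 p [0.4422 0.1013 0.1507] yaw 177.1 spin 0.01 then shift [-2.1   4.27  0.01] j [ 0.23 -0.16 -0.18  1.55  0.    0.28] open 0.57
```

```bash
python3 -m inch '[[-0.35,0.71,0,0],[-0.35,0.71,0,0],[-0.35,0.71,0,0],[-0.35,0.71,0,0],[-0.35,0.71,0,0],[-0.35,0.71,0,0],[0,0,0,0],[0,0,0,0]]' |head -2
python3 go.py 0.5584 0.309 0.02 177
python3 - <<'E'
from rig import robot
import cv2,numpy as np
a=robot.snapshot('side')['color'];p=robot.snapshot('wrist')['color']
cv2.imwrite('pics/p7.png',np.hstack([cv2.resize(v,None,fx=.625,fy=.625) for v in (a,p)])[:,:,::-1])
E
```

```text
clock: 33.75
tcp_pos: [0.5576, 0.3085, 0.15]
t 33.75 p [0.5576 0.3085 0.15  ] yaw 177.1 spin 0.01 then shift [-0.02  0.01  2.6 ] j [ 0.51  0.29  0.29  1.57 -0.    0.56] open 0.57
```

View pics/p7.png

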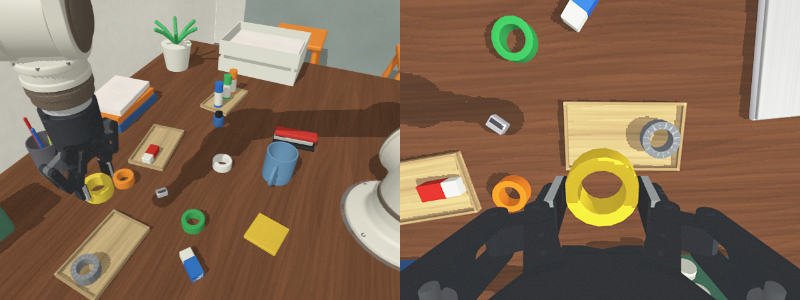

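The yellow ring is held level (wrist half 602,187), all three glue sticks stand in their tray (225,85), and the bystanders are in place. Lower into the tape tray.

```bash
python3 -m inch '[[0,0,0.8,0],[0,0,0.8,0],[0,0,0.6,0],[0,0,0.4,0],[0,0,0.1,0],[0,0,0,0],[0,0,0,0]]' |sed -n '2p;4p'
python3 -m inch '[[0,0,0.12,0],[0,0,0.08,0],[0,0,0,0],[0,0,0,0]]' |sed -n '2p;4p'
python3 go.py 0.5584 0.309 -0.005 177
```

```text
tcp_pos: [0.5586, 0.3091, 0.0165]
ft_force: [-0.8, 0.7, -0.3]
tcp_pos: [0.5578, 0.3088, 0.005]
ft_force: [0.3, -0.8, -0.6]
t 35.23 p [0.5578 0.3088 0.005 ] yaw 177.1 spin 0.02 then shift [-0.01  0.01  0.2 ] j [ 0.51  0.31  0.04  1.3  -0.    0.56] open 0.57
```

```bash
python3 -m inch '[[0,0,0.1,0],[0,0,0.06,0],[0,0,0,0],[0,0,0,0]]' |sed -n '2p;4p'
python3 -m inch '[[0,0,0.04,0],[0,0,0,0],[0,0,0,0]]' |sed -n '2p;4p'
```

```text
tcp_pos: [0.5579, 0.3088, -0.003]
ft_force: [0.6, 0.1, -0.2]
tcp_pos: [0.5578, 0.3087, -0.005]
ft_force: [0.0, 0.3, -0.4]
```

```bash
python3 -m inch '[[0,0,0.03,0],[0,0,0,0],[0,0,0,0]]' |sed -n '2p;4p'
python3 -m inch '[[0,0,0,0],[0,0,0,0],[0,0,0,0]]' 58 |grep -v rot
python3 -m inch '[[0,0,-0.4,0],[0,0,-0.8,0],[0,0,-0.8,0],[0,0,-0.8,0],[0,0,-0.8,0],[0,0,0,0]]' |sed -n '2p;4p'
python3 go.py 0.388 0.2925 0.2 139.5
python3 - <<'E'
from rig import robot
import cv2,numpy as np
a=robot.snapshot('side')['color'];p=robot.snapshot('wrist')['color']
cv2.imwrite('pics/p8.png',np.hstack([cv2.resize(v,None,fx=.625,fy=.625) for v in (a,p)])[:,:,::-1])
E
```

```text
tcp_pos: [0.5579, 0.3088, -0.0051]
ft_force: [-3.7, -1.9, 9.2]
clock: 36.85
tcp_pos: [0.5578, 0.3087, -0.0068]
ft_force: [0.2, -0.3, 0.1]
opening: 0.679
grip_force: 0.0
tcp_pos: [0.5591, 0.3095, 0.1789]
ft_force: [0.6, 0.1, 0.2]
t 37.6 p [0.5591 0.3095 0.1789] yaw 177.1 spin 6.27 then shift [ 2.38 -2.48 -0.42] j [0.51 0.29 0.35 1.62 0.   0.56] open 0.68
```

View pics/p8.png

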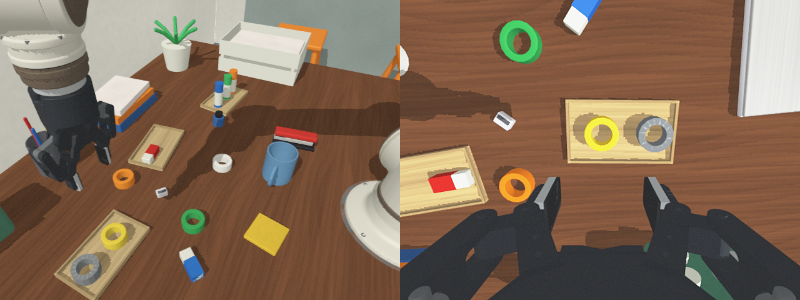

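The yellow tape lies flat in its tray beside the grey roll (wrist half 602,134). The eraser is next.

```bash
python3 -m inch '[[0,0,0,1],[0,0,0,1],[0,0,0,1],[0,0,0,1],[0,0,0,1],[0,0,0,1],[0,0,0,0.2]]' 60|tail -2
python3 -m inch '[[0.6,-0.6,0,0],[0.6,-0.6,0,0],[0.6,-0.6,0,0],[0.6,-0.6,0,0],[0,0,0,0],[0,0,0,0]]' |sed -n '2p;4p'
python3 go.py 0.388 0.2925 0.02 140
python3 - <<'E'
from rig import robot
from fit import *
s=robot.observe();p=robot.snapshot('wrist')
T=np.eye(4);T[:3,:3]=s['tool_rot'];T[:3,3]=s['tcp_pos'];p['world_from_camera']=T@p['hand_eye']
for cam in (p,robot.snapshot('side')):
  for d in robot.trace('eraser',cam)[:3]:
    m=d['mask'].astype(np.uint8);v0=ray(d['rect'][:2],cam,.01)
    print(d['rect'],v0,m.sum(),*( fit(M['eraser'],[(cam,m)],v0) if np.hypot(v0[0]-.388,v0[1]-.29)<.05 else []))
E
```

```text
opening: 0.705
grip_force: 0.0
tcp_pos: [0.389, 0.2943, 0.1734]
ft_force: [-0.4, -0.0, 0.2]
t 39.33 p [0.389  0.2943 0.1734] yaw 140.0 spin -0.0 then shift [-0.01 -0.04  3.07] j [ 0.65 -0.07 -0.06  1.59 -0.    1.35] open 0.7
[320.5, 214.2, 30.6, 60.5] [0.3879316  0.29219658] 1766 [ 0.38693145  0.29284159 -0.65620427] 0.060597783847400805
[449.9, 315.2, 35.7, 31.3] [0.55843699 0.32655481] 421
[306.6, 422.2, 43.4, 52.3] [0.38762706 0.29232216] 1261 [0.38919529 0.29291177 2.44594341] 0.06233459283792819
```

```bash
python3 -m inch '[[0,-0.03,0.8,-0.3],[0,0,0.8,0],[0,0,0.8,0],[0,0,0.5,0],[0,0,0,0],[0,0,0,0]]' 50 |sed -n '2p;4,5p'
python3 go.py 0.388 0.2928 0.010 142
```

```text
tcp_pos: [0.3885, 0.2934, 0.0295]
ft_force: [-0.4, 0.1, -0.1]
opening: 0.582
t 40.27 p [0.3885 0.2934 0.0295] yaw 141.7 spin -0.05 then shift [-0.   -0.02  0.39] j [ 0.65 -0.06 -0.32  1.31  0.    1.32] open 0.58
```

```bash
python3 -m inch '[[0,-0.01,0.2,0],[0,0,0.2,0],[0,0,0,0],[0,0,0,0]]' |sed -n '2p;4,5p'
python3 -m inch '[[0,0,0,0],[0,0,0,0],[0,0,0,0],[0,0,0,0]]' 20 |grep -v rot
```

```text
tcp_pos: [0.3875, 0.2927, 0.0086]
ft_force: [-0.3, -0.2, -0.3]
opening: 0.588
clock: 41.28
tcp_pos: [0.3876, 0.2927, 0.0085]
ft_force: [-0.8, 0.0, -0.1]
opening: 0.234
grip_force: 0.0
```

The pads again passed above it: the true tips sit about 12 mm or more above TCP. Reopen and go lower.

```bash
python3 -m inch '[[0,0,-0.2,0],[0,0,-0.2,0],[0,0,0,0],[0,0,0,0]]' 45|tail -2
python3 -m inch '[[0,0,0.2,0],[0,0,0.2,0],[0,0,0.12,0],[0,0,0.12,0],[0,0,0,0],[0,0,0,0]]' |sed -n '2p;4,5p'
python3 -m inch '[[0,0,0,0],[0,0,0,0],[0,0,0,0],[0,0,0,0]]' 21 |grep -v rot
```

```text
opening: 0.527
grip_force: 0.0
tcp_pos: [0.3876, 0.2928, -0.0033]
ft_force: [0.2, -0.3, 0.2]
opening: 0.524
clock: 43.02
tcp_pos: [0.3877, 0.2929, -0.0029]
ft_force: [-2.7, -1.5, 5.8]
opening: 0.256
grip_force: 45.2
```

```bash
python3 -m inch '[[0,0,0,0],[0,0,0,0],[0,0,0,0]]' 38|tail -1
python3 -m inch '[[0,0,0.05,0],[0,0,0.05,0],[0,0,0,0],[0,0,0,0]]' |sed -n '2p;4,5p'
python3 -m inch '[[0,0,0,0],[0,0,0,0],[0,0,0,0],[0,0,0,0]]' 20 |grep -v rot
python3 -m inch '[[0,0,-0.3,0],[0,0,-0.6,0],[0,0,-0.8,0],[0,0,-0.8,0],[0,0,-0.6,0],[0,0,0,0]]' |sed -n '2p;4,6p'
python3 go.py 0.636 -0.018 0.15 97
```

```text
grip_force: 0.0
tcp_pos: [0.3875, 0.2927, -0.0085]
ft_force: [-0.2, -0.1, -0.3]
opening: 0.438
clock: 44.4
tcp_pos: [0.3877, 0.2929, -0.0081]
ft_force: [-1.9, 0.3, 5.3]
opening: 0.268
grip_force: 59.4
tcp_pos: [0.3884, 0.2934, 0.1495]
ft_force: [-0.2, 0.2, -0.9]
opening: 0.264
grip_force: 58.9
t 45.15 p [0.3884 0.2934 0.1495] yaw 141.7 spin 7.45 then shift [-6.79  4.16 -0.01] j [ 0.65 -0.08 -0.11  1.54  0.    1.32] open 0.26
```

```bash
python3 -m inch '[[0,0,0,1],[0,0,0,1],[0,0,0,1],[0,0,0,1],[0,0,0,1],[0,0,0,1],[0,0,0,1],[0,0,0,0.45]]' |tail -2
python3 -m inch '[[-0.85,0.52,0,0],[-0.85,0.52,0,0],[-0.85,0.52,0,0],[-0.85,0.52,0,0],[-0.85,0.52,0,0],[-0.85,0.52,0,0],[-0.85,0.52,0,0],[-0.84,0.52,0,0]]' |sed -n '2p;4p'
python3 -m inch '[[0,0,0,0],[0,0,0,0]]' |sed -n '2p'
python3 go.py 0.636 -0.018 0.02 97
```

```text
opening: 0.269
grip_force: 58.9
tcp_pos: [0.6357, -0.0203, 0.1455]
ft_force: [0.5, 1.4, 0.4]
tcp_pos: [0.6347, -0.0188, 0.1456]
t 47.4 p [ 0.6347 -0.0188  0.1456] yaw 97.0 spin -0.0 then shift [0.01 0.03 2.51] j [-0.03  0.28  0.28  1.57  0.    1.42] open 0.27
```

```bash
python3 -m inch '[[0,0.02,0.8,0],[0,0,0.8,0],[0,0,0.6,0],[0,0,0.3,0],[0,0,0,0],[0,0,0,0]]' |sed -n '2p;4p'
python3 -m inch '[[0,0,0.15,0],[0,0,0.1,0],[0,0,0,0],[0,0,0,0]]' |sed -n '2p;4p'
python3 go.py 0.636 -0.018 -0.004 97
```

```text
tcp_pos: [0.637, -0.0185, 0.0232]
ft_force: [0.7, -0.2, 0.0]
tcp_pos: [0.6363, -0.0188, 0.009]
ft_force: [-0.4, 0.2, -0.2]
t 48.65 p [ 0.6363 -0.0188  0.009 ] yaw 97.0 spin -0.0 then shift [ 0.02 -0.    0.26] j [-0.03  0.31  0.04  1.31  0.    1.42] open 0.27
```

```bash
python3 -m inch '[[0,0,0.15,0],[0,0,0.08,0],[0,0,0,0],[0,0,0,0]]' |sed -n '2p;4p'
python3 -m inch '[[0,0,0.04,0],[0,0,0,0],[0,0,0,0]]' |sed -n '2p;4p'
```

```text
tcp_pos: [0.6363, -0.0188, -0.0024]
ft_force: [-0.6, -0.7, -0.3]
tcp_pos: [0.6366, -0.0188, -0.0041]
ft_force: [-0.5, -0.7, 4.0]
```

```bash
python3 -m inch '[[0,0,0,0],[0,0,0,0],[0,0,0,0]]' 40|tail -2
python3 -m inch '[[0,0,-0.3,0],[0,0,-0.8,0],[0,0,-0.8,0],[0,0,-0.8,0],[0,0,-0.8,0],[0,0,-0.5,0],[0,0,0,0]]' |sed -n '2p;4p'
python3 -m inch '[[0,-0.8,0,0],[0,-0.8,0,0],[0,-0.8,0,0],[0,-0.8,0,0],[0,0,0,0],[0,0,0,0]]'|sed -n 2p
python3 - <<'E'
from rig import robot
import cv2,numpy as np
a=robot.snapshot('side')['color'];p=robot.snapshot('top')['color']
cv2.imwrite('pics/p9.png',np.hstack([a[60:480,60:460],p[130:330,120:320].repeat(2,0).repeat(2,1)[:400] if 0 else cv2.resize(p[120:330,120:540],(400,420))])[:,:,::-1])
E
```

```text
opening: 0.467
grip_force: 0.0
tcp_pos: [0.6372, -0.0188, 0.1988]
ft_force: [1.1, 0.3, -0.3]
tcp_pos: [0.4777, -0.0383, 0.1952]
```

View pics/p9.png

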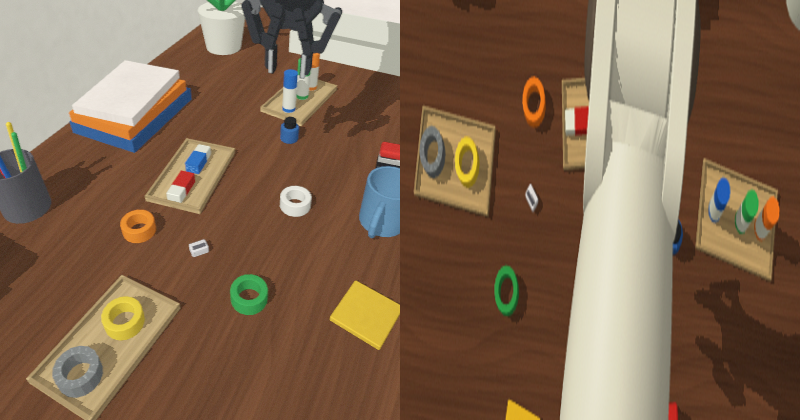

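Side half: the eraser lies flat next to the red-sleeved one (195,160) and the tape is flat in its tray (122,318). All three glue sticks stand upright in theirs (top half 720–770, 210). The ink bottle and sharpener haven't moved, and the gripper is clear of everything.

```bash
python3 -c "
from rig import robot
print(robot.job_done())"
```

```text
the job is handed in; nothing more can be done
None
```

I handed the job in at about 50 s of the allowed 122 s: both glue sticks stand in their tray, the eraser and yellow tape lie flat in theirs, and the last picture shows the ink bottle and sharpener where they were.

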